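# Line up a shaft flat and hold a collar on it

## Task

Turn the upright shaft with the fingers until its flat faces the pointer on the bearing stand, while the collar is still in the tray. Then take the collar with the set screw out of the tray, slip it down over the shaft with its screw on the flat and above the pointer, right home on the shoulder, and finish while still gripping it there. Leave the plain ring in its tray, and leave the marker, the steel block and the tin round the work undisturbed.

Things in the scene. Friction and masses are not known exactly. Their poses are not given: they have to be found in the camera images.
- stand: Grey bearing stand fixed to the bench, round: foot 104 mm across, 12 mm thick, neck 60 mm across, neck top 55 mm above the bench. Origin: centre of its underside, on the shaft's axis; z up. A small steel pointer (wedge, 14 mm wide narrowing to 2 mm) sticks out of the neck along the stand's own -x, from 30 to 50 mm from the axis, its top 54 mm above the bench. The pointer faces the robot, up to 0.5 rad either side.
- shaft (a joint): Turning of the shaft in the stand about the vertical axis, rad, counter-clockwise from above positive; 0 = the flat faces the pointer (the stand's -x). Starts between 0.5 and 1.4; stops at -3 and 3. Turns with slight friction (about 0.05 N m) and stays where it is left.
- shaft_seat (a point): Point on the shaft's axis on the top of its shoulder (34 mm across), 62 mm above the bench; the point turns with the shaft and the flat faces its -x. Above the shoulder the steel shaft stands 48 mm high (top 110 mm above the bench, 2 mm chamfer), 24 mm in diameter, with one flat along its whole height, 8 mm from the axis: 20 mm across the flat, 24 mm across the round.
- collar_mid (a point): Centre (half-way up) of the collar, a loose aluminium ring lying flat in the tray: 52 mm outside diameter, 26 mm high, bore 26 mm, 0.2 kg (may vary). One knurled set screw stands out of its rim along the collar's -x; it lies with z up. Inside, the screw's tip (5 mm thick) ends 9 mm from the axis, so the collar passes over the shaft only with the screw on the flat (1 mm to spare all round). Its screw points towards the robot within about 0.55 rad.
- screw_head (a point): Centre of the set screw's head on the collar: 10 mm in diameter, 10 mm long, from 27 to 37 mm from the collar's axis, 13 mm above its underside; this point is 32 mm from the axis.
- spacer_mid (a point): Centre of the plain ring, same size and metal as the collar but with no screw; lies in the tray beside the collar, either nearer or farther than it. Leave it.
- tray: Fixed shallow tray of dark steel sheet, 200 x 160 mm, long side along its x, rim 16 mm high, walls 3 mm, floor 3 mm thick. Origin: centre of its underside. The two rings lie about 84 mm apart along its length.
- marker: Black marker pen, 19 x 137 mm, lying on the bench near the stand. Leave it.
- dolly: Grey forged steel block 56 x 90 x 30 mm behind the work. Leave it.
- tin: Yellow round tin, 66 mm across, 56 mm high, behind the work. Leave it.
Mind the look-alikes: they are no part of the job. Leave any turquoise look-alike of the stand alone.

How it is judged:
By the outcome, as a careful person would: the job done as asked, in the order asked, and still so for the second after the job is handed in, while the arm keeps its last pose, push and grip.
It also fails if it takes over 51 s, if anything falls off the work surface, if the arm or the gripper's body presses on something with over 40 N, if the wrist force passes 120 N, or if a joint passes its speed limit or range.

## Robot

A 6-joint arm with a two-finger parallel gripper is mounted at the origin on a cart in front of the work surface, level with it; the furniture and walls round the work are solid. World frame = base frame: x ahead of the robot, y to its left, z up, the work surface at z = 0. Lengths are in mm, angles in degrees, forces in N, time in s.
With the tool pointing down it reaches from about 425 to 925 mm from the base axis. Payload 12.5 kg.
Tool frame: the origin (TCP) lies on the front face of the gripper's body, between the roots of the fingers; the fingertips stand 73 mm ahead of it and the grasp point (between the pads) lies 54 mm ahead of it; z points along the fingers, y is the line along which they close (so a half turn about z gives the same grasp; the last joint's range is limited). The gripper opens to 85 mm and grips with 20 to 120 N. Pads are 22 mm wide; open, the fingers measure 114 mm over their backs; the gripper's body (76 mm by 85 mm) begins 54 mm behind the grasp point. The pads swing forward as they close: fully open they stand 13 mm farther back than shut.
Start: joints at [-80.65, 28.126, 89.318, -0, 62.55, -6.05], TCP at [166.005, -602.56, 303.927] pointing down, gripper open.
Joint ranges: [-177.58, 177.58], [-47.91, 125.51], [2.72, 160], [-65.01, 245.01], [3.68, 167.84], [-153.87, 153.87]. Speed limits (degrees/s): [127.2, 127.2, 159.86, 180, 180, 180].

## Interface

Orientations are given as [roll, pitch, yaw] about the fixed x, y, z axes, in that order (R = Rz(yaw) Ry(pitch) Rx(roll)).
In Python, from workcell import sensors, cams, r gives the robot as it stands. The module is installed in compiled form; this text tells all that it offers.
- The arm moves only by the tool play_rows, never from a script. Its argument "targets" is a list of rows, each a list of 4 numbers: the shift along the tool's x, y, z in units of 100 cm (1.0 is 100 cm), then the turn about the tool's z in units of 360 degrees (1.0 is 360 degrees). A call has 1 to 12 rows; each row is the pose to reach, as a shift and turn from the pose commanded when the call began, along the tool's axes at that moment, turning the shorter way round; what a row does not reach only later rows make up. A row lasts 1/10 s, in which the tool goes at most 50 mm and 8.59 degrees, less where a joint would pass 70% of its speed; a pose out of reach is approached as far as the arm can. A call with a number of a shift or a turn outside -1 to 1 is refused whole. A call with a gripper value outside its range is refused whole. "jaw" is the opening, from 0 (shut) to 1 (fully open), set as the call begins (left out, the last holds). The fingers move at their own pace and stop on an object; "newtons" is the grip in N (left out, the last holds). Time passes only in rows, so rows that repeat a pose let the fingers close. It gives the time, the measured TCP pose, the force, the opening and the grip force at its end, in the units of the state.
- sensors.sense(): the state, without advancing time (a new reading comes with each control period).
- cams.read_camera(name): name is "scene" or "top" or "wrist"; returns the picture (400x640x3 uint8, red, green, blue); there is no depth.
- cams.camera_model(name): a dict with "fovy" (degrees; the focal length in pixels is half the picture's height over the tangent of half this angle, whatever the lens; pixels are square), "cx", "cy" (the principal point, pixels), "origin" and "orientation" of the camera in the world; the wrist camera has in their place "tool_from_camera" (4x4, takes a point from camera to tool coordinates, whose origin is the TCP and whose axes are the flange's). Camera axes: x right, y up, looking along -z (the intrinsics and any distortion apply to the point x, -y, -z); pixel columns grow to the right and rows downward; lengths in mm; the calibration is good to about 2 mm. The wrist camera is an equidistant fisheye: a pixel r from the principal point sees the ray r / f radians off the axis. A picture is of the moment at which its call begins: read the wrist's pose just before it. camera_model takes no time and is no camera call.
- r.job_done(): hands the job in; it is judged then, once.
Trained networks look in the newest picture that a camera, given by its name, has taken for a name from the list of things; names that differ only in an ending like _2 or _b are one class to them, and where a whole thing is asked for, a point or a joint stands for the part that bears it (a point fixed in the world has none). Each returns a list of dicts, best first, with "p" (0 to 1); they miss things now and then, are a little off and sometimes report something else, mostly with a low value. They report only what shows in the picture. A call takes as long as a camera call. They do not tell look-alikes from the thing itself.
- cams.regions_of(camera, thing): "region" (400x640 bool, what is visible of it) and "centre" ([column, row] as shares, 0 to 1, of the picture: columns of its width, rows of its height, amid what is visible of it).
- cams.spot_point(camera, thing): "centre" ([column, row] as shares, 0 to 1, of the picture: columns of its width, rows of its height: a listed point, or the origin of a listed thing).
The state is a dict: "t": time; "q": joint angles; "qd": joint speeds; "joint_torque": joint torques, N m; "ee_pos": TCP position; "tcp_rot": TCP orientation; "force": force on the tool from outside, world axes, zero at the start; "torque": the same for the moment, N m; "grip_width": finger opening in mm; "finger_force": force on a finger pad.
Only numpy, scipy, OpenCV 4.12 (cv2) and the standard library are available. Lean on these libraries where they do the work, as an engineer would, in place of code of your own. Each camera call takes 0.05 s, during which the arm holds its last target. There are 200 camera calls.

## Working session

There is one attempt and no reset: what is moved stays moved. The work goes in short steps, Python scripts to look and compute and a tool call to move; the robot and the scene stay as the last step left them, time stands still between calls to the robot, and variables do not carry over. Pictures are saved under pics/ and viewed, at most 10 in all, crops included, and the job is handed in when it is done.

Besides the shell and the picture viewer there is one more tool, called as name(argument=value, ...), one argument or row to a line, values as JSON. play_rows: Moves the arm, as the interface text tells. Shifts and turns lie within -1 to 1; 1 stands for 100 cm of shift or 360 degrees of turn. Its arguments: {"type":"object","properties":{"targets":{"type":"array","items":{"type":"array","items":{"type":"number","minimum":-1,"maximum":1}}},"jaw":{"type":"number"},"newtons":{"type":"number"}},"required":["targets"]}

```bash
mkdir -p pics
cat > h.py <<'E'
import numpy as np, cv2
from scipy.spatial.transform import Rotation as R
from workcell import sensors, cams, r
def pose():
    s=sensors.sense(); return np.array(s['ee_pos']), R.from_euler('xyz',s['tcp_rot'],degrees=True).as_matrix(), s
def ray(cam,uv,pr=None):
    m=cams.camera_model(cam); f=200/np.tan(np.radians(m['fovy']/2))
    a,b=uv[0]-m['cx'],uv[1]-m['cy']
    if cam=='wrist':
        rr=np.hypot(a,b); th=rr/f; d=np.array([a/rr*np.sin(th),-b/rr*np.sin(th),-np.cos(th)])
        T=np.array(m['tool_from_camera']); p,Rm=pr[:2]
        return p+Rm@T[:3,3], Rm@T[:3,:3]@d
    d=np.array([a/f,-b/f,-1]); 
    O=m['orientation']; O=np.array(O)
    Rm=O if O.shape==(3,3) else R.from_euler('xyz',O,degrees=True).as_matrix()
    return np.array(m['origin']), Rm@d
def atz(cam,uv,z,pr=None):
    o,d=ray(cam,uv,pr); return o+d*(z-o[2])/d[2]
def proj(cam,P,pr=None):
    m=cams.camera_model(cam); f=200/np.tan(np.radians(m['fovy']/2)); P=np.array(P,float)
    if cam=='wrist':
        T=np.array(m['tool_from_camera']); c=T[:3,:3].T@(pr[1].T@(P-pr[0])-T[:3,3])
        th=np.arctan2(np.hypot(c[0],c[1]),-c[2]); u=np.array([c[0],-c[1]])/np.hypot(c[0],c[1])
        return u*th*f+[m['cx'],m['cy']]
    O=np.array(m['orientation']); Rm=O if O.shape==(3,3) else R.from_euler('xyz',O,degrees=True).as_matrix()
    c=Rm.T@(P-np.array(m['origin'])); return np.array([c[0],-c[1]])/-c[2]*f+[m['cx'],m['cy']]
def shot(cam,name=None):
    pr=pose(); im=cams.read_camera(cam)
    if name: cv2.imwrite('pics/'+name,im[:,:,::-1])
    return im,pr
def spots(cam,things,pr=None):
    for t,z in things.items():
        for d in cams.spot_point(cam,t)[:3]:
            uv=np.array(d['centre'])*[640,400]; print(cam,t,round(d['p'],2),uv.round(1),atz(cam,uv,z,pr).round(1))
E
python3 - <<'E'
from h import *
for c in ['scene','top','wrist']: print(c,cams.camera_model(c))
print(sensors.sense())
T={'stand':0,'shaft_seat':62,'collar_mid':16,'screw_head':16,'spacer_mid':16,'tray':0,'marker':9,'dolly':15,'tin':28}
for c in ['scene','top']:
    im,pr=shot(c,c+'1.png'); spots(c,T)
E
```

```text
scene {'fovy': 45.19768362191363, 'cx': 318.45187292946133, 'cy': 205.35348153919153, 'origin': array([-28.77441951, 552.76097596, 574.03789039]), 'orientation': array([  58.03085502,   -0.14030224, -130.57674474])}
top {'fovy': 53.08093048827822, 'cx': 324.24671217309975, 'cy': 205.8359218466067, 'origin': array([ 397.00149701,    1.64779439, 1019.92659213]), 'orientation': array([ 10.79838466,   0.22696355, -88.42496076])}
wrist {'fovy': 65.70646984690485, 'cx': 317.2556611714447, 'cy': 197.86136091723935, 'tool_from_camera': array([[-7.47251306e-04,  9.63190504e-01,  2.68818703e-01,
         6.57353892e+01],
       [ 9.99999711e-01,  7.57329193e-04,  6.62111794e-05,
         2.89139492e-01],
       [-1.39810272e-04,  2.68818675e-01, -9.63190791e-01,
        -6.98042582e+01],
       [ 0.00000000e+00,  0.00000000e+00,  0.00000000e+00,
         1.00000000e+00]])}
{'t': 0.0, 'q': array([-8.06505633e+01,  2.81631264e+01,  8.93503952e+01, -2.90352260e-04,
        6.25503593e+01, -6.04953260e+00]), 'qd': array([ 0.07744637, -0.00884008, -0.01384867,  0.05356553, -0.05336707,
       -0.00
[... 907 characters left out ...]
388.5 -132.3    9. ]
scene dolly 0.86 [306.1 190.8] [717.3 -50.5  15. ]
top stand 0.64 [227.1 252.5] [464.2 254.4   0. ]
top shaft_seat 0.54 [215.6 250.9] [463.2 266.6  62. ]
top shaft_seat 0.53 [398.  225.5] [ 536.1 -168.7   62. ]
top collar_mid 0.67 [291.4 263.1] [441.2  88.5  16. ]
top collar_mid 0.65 [380.7 283.5] [ 397.6 -133.2   16. ]
top screw_head 0.71 [286.1 274.5] [413.  100.5  16. ]
top spacer_mid 0.82 [300.1 225. ] [537.3  70.6  16. ]
top spacer_mid 0.57 [292.  260.2] [448.5  87.4  16. ]
top tray 0.64 [300.7 241.4] [497.4  68.6   0. ]
top marker 0.96 [382.4 282.6] [ 399.9 -138.4    9. ]
top dolly 0.62 [349.2 156. ] [722.9 -50.7  15. ]
top tin 0.2 [294.1 261.4] [445.1  81.1  28. ]
```

Run:
```python
import cv2,numpy as np
a=cv2.imread('pics/top1.png'); cv2.imwrite('pics/v1.png',cv2.resize(a[120:330,160:470],None,fx=2.5,fy=2.5,interpolation=3))
b=cv2.imread('pics/scene1.png'); cv2.imwrite('pics/v2.png',b)
```

```text
(no output)
```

View pics/v1.png

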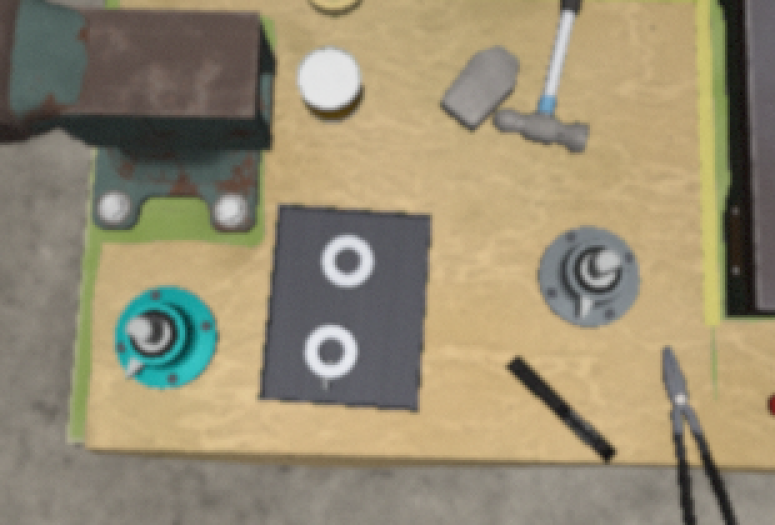

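View pics/v2.png

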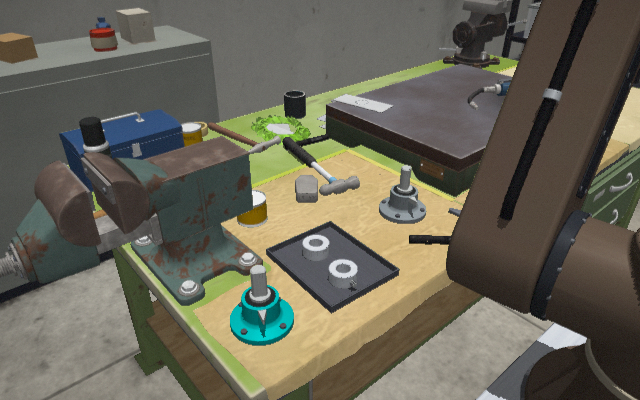

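The pictures show two stands. The turquoise look-alike is on the left, near (460, 255), and the real grey stand is near (530, -172). The collar is the near ring in the tray at (443, 88), with its screw towards the robot; the plain ring is the far one at (537, 72). I'm moving above the grey stand for a close look.

play_rows(
  targets=[
    [0.465, -0.318, 0, -0.264],
    [0.465, -0.318, 0, -0.264],
    [0.465, -0.318, 0, -0.264],
    [0.465, -0.318, 0, -0.264],
    [0.465, -0.318, 0, -0.264],
    [0.465, -0.318, 0, -0.264],
    [0.465, -0.318, 0, -0.264],
    [0.465, -0.318, 0, -0.264],
    [0.465, -0.318, 0, -0.264],
    [0.465, -0.318, 0, -0.264],
    [0.465, -0.318, 0, -0.264],
    [0.465, -0.318, 0, -0.264],
  ],
  jaw=1,
)

```text
t: 2.2
ee_pos: [532.0, -169.2, 304.0]
tcp_rot: [180.0, 0.0, 110.9]
force: [-0.3, -0.2, -0.1]
grip_width: 85.2
finger_force: 0.0
```

Run:
```python
from h import *
im,pr=shot('wrist','w1.png'); print(pr[0],pr[2]['tcp_rot'],pr[2]['q'],pr[2]['t'])
spots('wrist',{'stand':0,'shaft_seat':62,'shaft':62},pr)
cv2.imwrite('pics/v3.png',cv2.resize(im[60:340,120:520,::-1],None,fx=2,fy=2,interpolation=3))
```

```text
[ 531.9674847  -169.15641667  303.95487408] [1.79952979e+02 1.00403964e-02 1.10914931e+02] [-2.44283180e+01  2.26842691e+01  9.88256898e+01  3.09685219e-02
  5.84498534e+01 -4.53594480e+01] 2.2
wrist stand 0.57 [313.8 167.5] [ 525.3 -169.5    0. ]
wrist shaft_seat 0.75 [313.  184.5] [ 527.5 -176.    62. ]Traceback (most recent call last):
  File "<stdin>", line 3, in <module>
  File "h.py", line 33, in spots
    for d in cams.spot_point(cam,t)[:3]:
             ~~~~~~~~~~~~~~~^^^^^^^
ValueError: it knows: collar_mid, dolly, marker, screw_head, shaft_seat, spacer_mid, stand, tin, tray
```

Run:
```python
import cv2
im=cv2.imread('pics/w1.png')
cv2.imwrite('pics/v3.png',cv2.resize(im[60:320,200:440],(720,780)[:2] and None,fx=2.3,fy=2.3,interpolation=3))
```

```text
(no output)
```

View pics/v3.png

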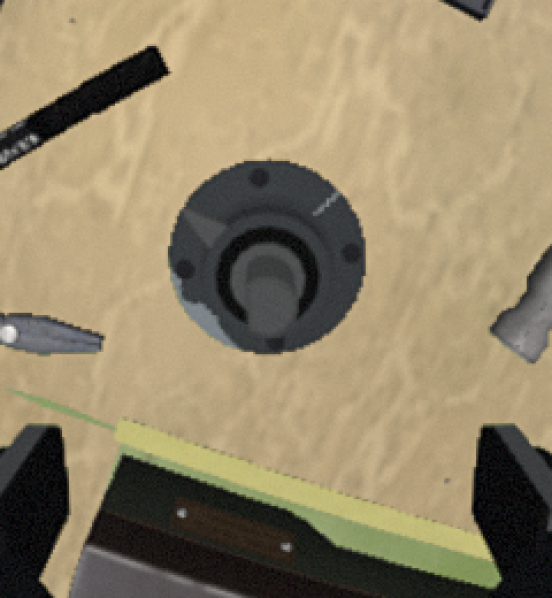

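Run:
```python
import cv2,numpy as np
im=cv2.imread('pics/w1.png')
c=im[135:220,268:362].astype(float); c=np.clip((c-20)*2.0,0,255).astype('uint8')
cv2.imwrite('pics/v4.png',cv2.resize(c,None,fx=7,fy=7,interpolation=2))
```

```text
(no output)
```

View pics/v4.png

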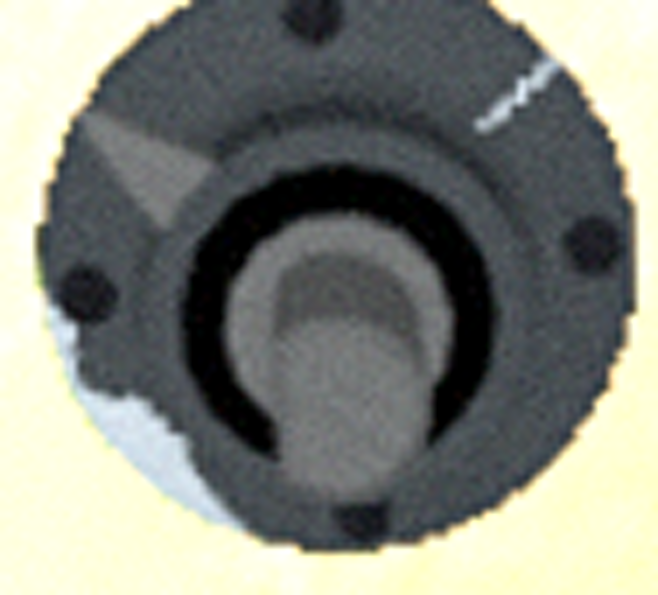

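Run:
```python
from h import *
from scipy.optimize import least_squares
pr=pose()
px=lambda p:np.array([268+(p[0]-3)/7,135+(p[1]-3)/7])
G=[(12,52,[(38,240),(635,240),(335,548),(240,528),(592,410),(575,85),(505,480)]),(62,17,[(340,212),(225,320),(455,320)]),(110,12,[(437,400),(350,503)])]
pts=[(z,Rr,atz('wrist',px(p),z,pr)[:2]) for z,Rr,L in G for p in L]
res=least_squares(lambda c:[np.hypot(*(p-c))-Rr for z,Rr,p in pts],[528,-174])
c=res.x; print('axis',c.round(2),'res',res.fun.round(1))
tip=atz('wrist',px((83,116)),54,pr)[:2]; b=[atz('wrist',px(p),54,pr)[:2] for p in [(215,160),(165,228)]]
ang=lambda v:np.degrees(np.arctan2(v[1],v[0]))
print('tip',np.hypot(*(tip-c)),ang(tip-c), 'base',[ (np.hypot(*(q-c)).round(1),ang(q-c).round(1)) for q in b],'mid',ang((b[0]+b[1])/2-c),'tipbase',ang(tip-(b[0]+b[1])/2))
f=[atz('wrist',px(p),110,pr)[:2] for p in [(275,340),(275,460)]]
d=f[1]-f[0]; print('flat normal',ang([-d[1],d[0]])%360,ang([d[1],-d[0]])%360,'dist',[np.cross(d,c-q)/np.hypot(*d) for q in f])
```

```text
axis [ 525.75 -174.07] res [-1.1 -1.  -0.2 -1.  -0.3 -2.2 -2.9 -0.8 -1.   0.8  1.3  1.4]
tip 47.60610976298121 162.0558968902655 base [(np.float64(28.8), np.float64(148.3)), (np.float64(28.3), np.float64(174.2))] mid 161.09994730500333 tipbase 163.39969820200744
flat normal 19.918823375480045 199.91882337548003 dist [np.float64(7.102870740006176), np.float64(7.102870740006177)]<stdin>:13: DeprecationWarning: Arrays of 2-dimensional vectors are deprecated. Use arrays of 3-dimensional vectors instead. (deprecated in NumPy 2.0)
```

The close view shows the pointer to the upper left of the shaft, with its tip at crop (83, 116), which is 162° in the world. The flat is on the left side of the shaft top (crop x≈275), facing about 200°, so the shaft is at about 0.66 rad. I'll descend and pinch it across the flat.

play_rows(
  targets=[
    [-0.002, -0.006, 0.04, 0.0025],
    [-0.002, -0.006, 0.09, 0.0025],
    [-0.002, -0.006, 0.14, 0.0025],
    [-0.002, -0.006, 0.156, 0.0025],
    [-0.002, -0.006, 0.156, 0.0025],
    [-0.002, -0.006, 0.156, 0.0025],
  ],
  jaw=0.5,
)

```text
t: 2.95
ee_pos: [524.4, -177.6, 148.5]
tcp_rot: [-180.0, 0.0, 109.4]
force: [0.1, 0.6, -0.5]
grip_width: 43.1
finger_force: 0.0
```

play_rows(
  targets=[
    [0, 0, 0, 0],
    [0, 0, 0, 0],
    [0, 0, 0, 0],
    [0, 0, 0, 0],
    [0, 0, 0, 0],
    [0, 0, 0, 0],
    [0, 0, 0, 0],
  ],
  jaw=0,
  newtons=30,
)

```text
t: 3.65
ee_pos: [532.7, -176.5, 150.7]
tcp_rot: [178.9, 0.7, 109.4]
force: [53.8, 20.9, -19.7]
grip_width: 20.1
finger_force: 30.0
```

Width 20.1 mm confirms the pinch is across the flat. The tool is pulled about 8 mm along its y, so I'll relieve that side load.

play_rows(
  targets=[
    [0, 0.004, 0, 0],
    [0, 0.008, 0, 0],
    [0, 0.008, 0, 0],
    [0, 0.008, 0, 0],
  ],
)

```text
t: 4.05
ee_pos: [534.2, -175.9, 150.6]
tcp_rot: [179.7, 0.4, 109.5]
force: [6.5, -10.0, 0.4]
grip_width: 19.8
finger_force: 29.2
```

Run:
```python
from h import *
s=sensors.sense(); print(s)
```

```text
{'t': 4.05, 'q': array([-24.93276097,  34.5217336 , 106.59143791,  -0.11002335,
        38.39738611, -44.36764374]), 'qd': array([ 0.02944176, -0.13233508,  0.04880224,  0.24729403, -0.18651461,
        0.07125315]), 'joint_torque': array([  3.92552868, -58.5902524 , -11.35361105,   1.04893036,
         2.18182415,   0.06280703]), 'ee_pos': array([ 534.21194282, -175.91158193,  150.60317804]), 'tcp_rot': array([179.69844492,   0.39158643, 109.5197881 ]), 'force': array([  6.54953137, -10.02023124,   0.402383  ]), 'torque': array([-1.61040573, -0.72094816,  0.02114596]), 'finger_force': 29.238187370065134, 'grip_width': 19.818773312630924}
```

play_rows(
  targets=[
    [0, 0, 0, 0.013],
    [0, 0, 0, 0.026],
    [0, 0, 0, 0.039],
    [-0.001, 0, 0, 0.052],
    [-0.001, 0, 0, 0.065],
    [-0.001, 0, 0, 0.078],
    [-0.001, 0, 0, 0.091],
    [-0.001, 0, 0, 0.104],
    [-0.001, 0, 0, 0.104],
    [-0.001, 0, 0, 0.104],
    [-0.001, 0, 0, 0.104],
  ],
)

```text
t: 5.15
ee_pos: [531.5, -176.9, 150.5]
tcp_rot: [180.0, 0.2, 72.1]
force: [-14.7, -15.0, 12.7]
grip_width: 19.8
finger_force: 30.0
```

Run:
```python
from h import *
im,pr=shot('wrist','w2.png'); s=pr[2]; print(s['t'],s['ee_pos'],s['tcp_rot'],s['force'],s['torque'],s['grip_width'],abs(s['qd']).max())
spots('wrist',{'stand':0,'shaft_seat':62},pr)
cv2.imwrite('pics/v5.png',im[:,:,::-1])
```

```text
5.15 [ 531.4990635  -176.91704798  150.47641922] [1.79960349e+02 1.62595005e-01 7.20770727e+01] [-14.72391235 -15.02749353  12.72714755] [-2.39858476  2.33140063  0.04628894] 19.781176417203238 0.05773185401582242
wrist shaft_seat 0.97 [311.9 230.1] [ 528.1 -171.9   62. ]
```

View pics/v5.png

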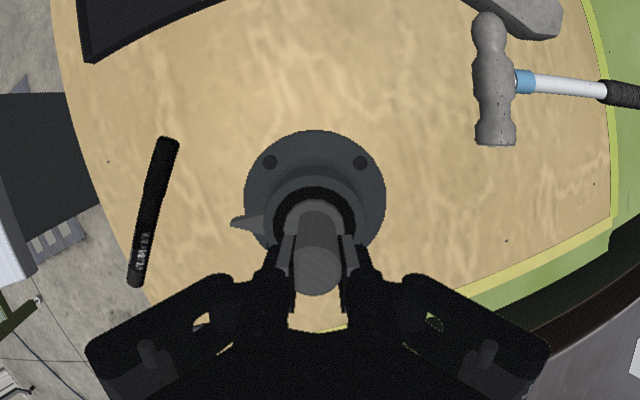

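Run:
```python
import cv2,numpy as np
im=cv2.imread('pics/w2.png')
c=im[125:275,225:395].astype(float); c=np.clip((c-15)*1.8,0,255).astype('uint8')
cv2.imwrite('pics/v6.png',cv2.resize(c,None,fx=4,fy=4,interpolation=2))
```

```text
(no output)
```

View pics/v6.png

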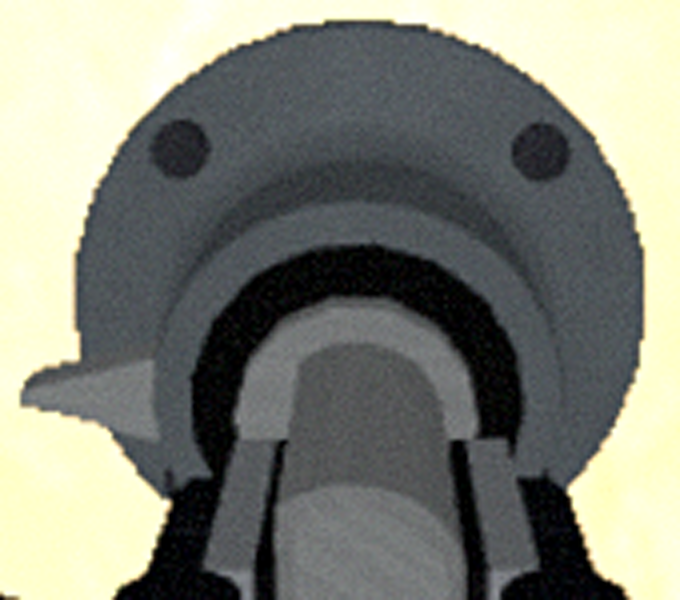

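Run:
```python
from h import *
from scipy.optimize import least_squares
pr=pose()
px=lambda p:np.array([225+(p[0]-1.5)/4,125+(p[1]-1.5)/4])
G=[(12,52,[(77,280),(643,280),(360,22),(104,180),(618,180)]),(55,30,[(360,203),(157,385),(562,385)]),(62,17,[(360,297),(237,415),(475,415)])]
pts=[(z,Rr,atz('wrist',px(p),z,pr)[:2]) for z,Rr,L in G for p in L]
res=least_squares(lambda c:[np.hypot(*(p-c))-Rr for z,Rr,p in pts],[528,-174])
c=res.x; print('axis',c.round(2),'res',res.fun.round(1), 'tool',(pr[1].T@(np.r_[c,96]-pr[0])).round(1))
ang=lambda v:np.degrees(np.arctan2(v[1],v[0]))
tip=atz('wrist',px((22,398)),54,pr)[:2]; b=[atz('wrist',px(p),54,pr)[:2] for p in [(155,362),(155,440)]]
for cc in (c,pr[0][:2]):
  print('tip',np.hypot(*(tip-cc)),ang(tip-cc),'base',[(np.hypot(*(q-cc)).round(1),ang(q-cc).round(1)) for q in b])
print('mid-tip',ang(tip-(b[0]+b[1])/2), 'w',np.hypot(*(b[0]-b[1])))
print('flat/tool -y dir', ang(-pr[1][:2,1]))
```

```text
axis [ 529.01 -172.97] res [-1.2 -1.4  0.  -0.9 -0.7 -0.1 -1.  -0.6  1.6 -0.4 -0.8] tool [ 3.1 -3.6 54.5]
tip 49.466957061907046 161.05106691036423 base [(np.float64(29.8), np.float64(149.2)), (np.float64(30.3), np.float64(172.4))]
tip 53.169741271620204 157.9162242378496 base [(np.float64(34.0), np.float64(145.6)), (np.float64(33.4), np.float64(166.3))]
mid-tip 161.26531855457273 w 12.114946922388999
flat/tool -y dir 162.08196228429455
```

The pointer is at about 161.3° and the flat, held by the pads, at 162.1°, so they agree. I'll release, rise and check from above.

play_rows(
  targets=[
    [0, 0, 0, 0],
    [0, 0, 0, 0],
    [0, 0, 0, 0],
    [0, 0, 0, 0],
    [0, 0, -0.03, 0],
    [0, 0, -0.08, 0],
    [0, 0, -0.13, 0],
    [0, 0, -0.15, 0],
    [0, 0, -0.15, 0],
    [0, 0, -0.15, 0],
    [0, 0, -0.15, 0],
  ],
  jaw=1,
)

```text
t: 6.4
ee_pos: [532.5, -174.5, 296.4]
tcp_rot: [-179.9, -0.0, 72.1]
force: [0.5, 0.9, 0.2]
grip_width: 85.4
finger_force: 0.0
```

Run:
```python
from h import *
im,pr=shot('wrist','w3.png'); s=pr[2]; print(s['t'],s['ee_pos'],s['tcp_rot'],s['force'],abs(s['qd']).max())
ax=[530.6,-172.8,62]; print(proj('wrist',ax,pr))
spots('wrist',{'stand':0,'shaft_seat':62},pr)
c=im[120:230,250:390,::-1].astype(float); c=np.clip((c-15)*1.8,0,255).astype('uint8')
cv2.imwrite('pics/v7.png',cv2.resize(c,None,fx=5,fy=5,interpolation=2))
```

```text
6.4 [ 532.47733997 -174.5036632   296.43091236] [-1.79862514e+02 -1.18444451e-02  7.21066363e+01] [0.45836826 0.90295777 0.21495636] 0.43302026459779763
[317.31976551 179.2542766 ]
wrist stand 0.62 [317.3 166.7] [ 531.1 -170.8    0. ]
wrist shaft_seat 0.68 [313.1 180.3] [ 526.2 -172.5   62. ]
```

View pics/v7.png

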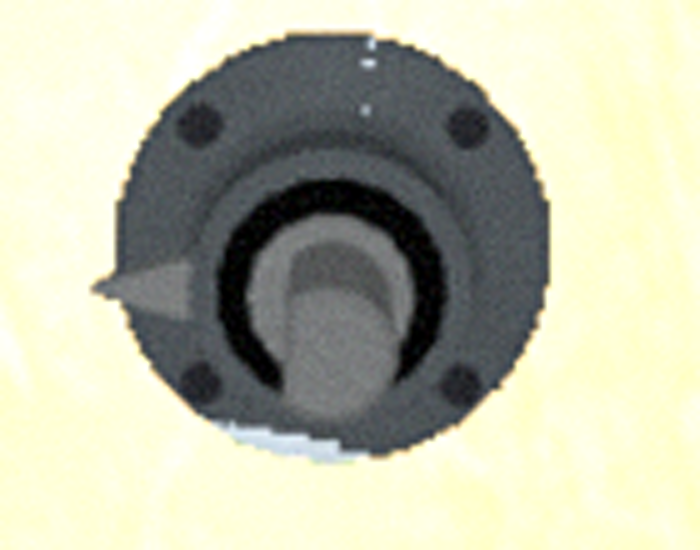

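Run:
```python
from h import *
from scipy.optimize import least_squares
pr=pose()
px=lambda p:np.array([250+(p[0]-2)/5,120+(p[1]-2)/5])
G=[(12,52,[(117,240),(549,240),(330,33),(330,460),(390,456)]),(62,17,[(332,212),(247,295),(414,295)]),(110,12,[(401,350),(340,419)])]
pts=[(z,Rr,atz('wrist',px(p),z,pr)[:2]) for z,Rr,L in G for p in L]
for k in [slice(0,5),slice(5,10),slice(0,10)]:
  res=least_squares(lambda c:[np.hypot(*(p-c))-Rr for z,Rr,p in pts[k]],[528,-174]); c=res.x; print('axis',c.round(2),'res',res.fun.round(1))
ang=lambda v:np.degrees(np.arctan2(v[1],v[0]))
tip=atz('wrist',px((94,288)),54,pr)[:2]; b=[atz('wrist',px(p),54,pr)[:2] for p in [(192,262),(192,318)]]
print('tip',np.hypot(*(tip-c)),ang(tip-c),'base',[(np.hypot(*(q-c)).round(1),ang(q-c).round(1)) for q in b])
f=[atz('wrist',px(p),110,pr)[:2] for p in [(288,305),(283,398)]]
d=f[1]-f[0]; print('flat normal',ang([d[1],-d[0]])%360)
print(pr[1].T@(np.r_[443,88,150]-pr[0]))
```

```text
axis [ 529.59 -172.3 ] res [-1.5 -1.4 -1.2 -1.1 -0.3]
axis [ 529.64 -171.9 ] res [-0.2 -0.1 -0.3  0.3 -0.2]
axis [ 529.6  -172.14] res [-1.5 -1.4 -1.4 -1.  -0.1  0.1 -0.1 -0.4  0.2 -0.4]
tip 49.34137467579633 161.91469385948415 base [(np.float64(29.2), np.float64(151.2)), (np.float64(29.6), np.float64(174.4))]
flat normal 158.576299138777
[ 222.37014366 -165.78289823  147.03770049]
```

The shaft is set: pointer at 162°, flat at about 160–162° and axis near (530, -172.4). Next is the collar, approached with tool +x on its screw side.

play_rows(
  targets=[
    [0.222, -0.166, 0.03, -0.242],
    [0.222, -0.166, 0.03, -0.242],
    [0.222, -0.166, 0.03, -0.242],
    [0.222, -0.166, 0.03, -0.242],
    [0.222, -0.166, 0.03, -0.242],
    [0.222, -0.166, 0.03, -0.242],
    [0.222, -0.166, 0.03, -0.242],
    [0.222, -0.166, 0.03, -0.242],
    [0.222, -0.166, 0.03, -0.242],
    [0.222, -0.166, 0.03, -0.242],
    [0.222, -0.166, 0.03, -0.242],
    [0.222, -0.166, 0.03, -0.242],
  ],
)

```text
t: 7.75
ee_pos: [443.0, 87.5, 267.5]
tcp_rot: [-180.0, -0.0, 159.0]
force: [0.5, 0.7, -0.3]
grip_width: 85.2
finger_force: 0.0
```

play_rows(
  targets=[
    [0, 0, 0, 0],
    [0, 0, 0, 0],
    [0, 0, 0, 0],
  ],
)

```text
t: 8.05
ee_pos: [443.1, 87.5, 267.8]
tcp_rot: [-180.0, 0.0, 159.1]
force: [-1.0, 0.2, -0.0]
grip_width: 85.2
finger_force: 0.0
```

Run:
```python
from h import *
im,pr=shot('wrist','w4.png'); s=pr[2]; print(s['t'],s['ee_pos'],s['tcp_rot'],s['q'],abs(s['qd']).max())
spots('wrist',{'collar_mid':16,'screw_head':16,'spacer_mid':16},pr)
cv2.imwrite('pics/v8.png',cv2.resize(im[50:350,120:520,::-1],None,fx=2,fy=2,interpolation=2))
```

```text
8.05 [443.0756395   87.51756897 267.83084714] [-1.79994045e+02  3.38148921e-04  1.59148804e+02] [ 2.78547888e+00  1.69302737e+01  1.15193113e+02 -7.53723889e-03
  4.78786909e+01 -6.63582701e+01] 0.36483219080278917
wrist collar_mid 0.72 [314.9 183.1] [445.   82.2  16. ]
wrist screw_head 0.6 [312.4 151.4] [412.4  92.   16. ]
wrist spacer_mid 0.83 [336.5 255.6] [533.7  74.9  16. ]
```

View pics/v8.png

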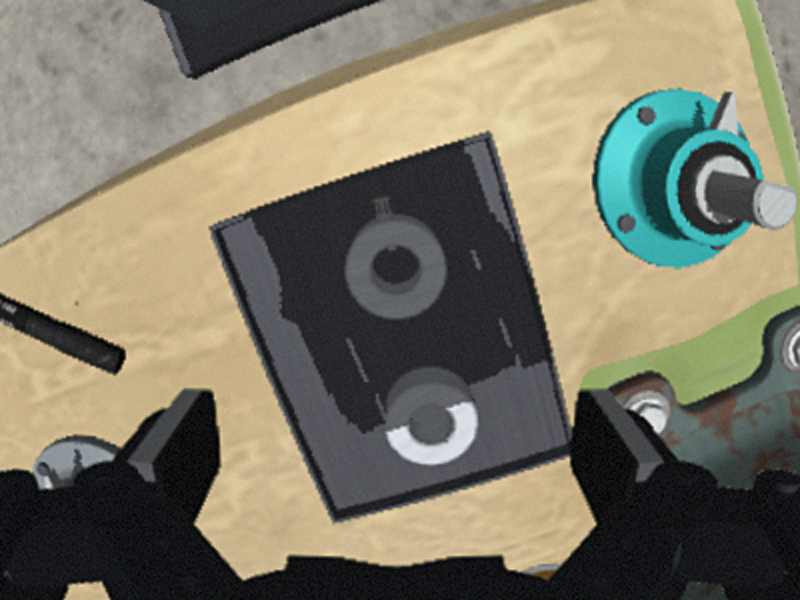

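Run:
```python
from h import *
pr=pose()
px=lambda p:np.array([120+(p[0]-.5)/2,50+(p[1]-.5)/2])
P=np.array([atz('wrist',px(p),29,pr)[:2] for p in [(345,268),(446,266),(396,319),(360,305),(431,303)]])
from scipy.optimize import least_squares
res=least_squares(lambda c:[np.hypot(*(p-c))-26 for p in P],[443,88]); c=res.x; print(c,res.fun.round(1))
cc=atz('wrist',px((396,262)),29,pr)[:2]; print('bore c',cc)
ang=lambda v:np.degrees(np.arctan2(v[1],v[0]))
for p in [(380.5,200),(382,210)]:
  q=atz('wrist',px(p),16,pr)[:2]; print(q,np.hypot(*(q-c)),ang(q-c))
print('tool',pr[1].T@(np.r_[c,0]-pr[0]))
im=cv2.imread('pics/w4.png'); g=cv2.resize(im[130:220,280:355],None,fx=7,fy=6.6,interpolation=2); cv2.imwrite('pics/v9.png',np.clip(g.astype(float)*2.2,0,255).astype('uint8'))
```

```text
[444.88514368  85.10155372] [-0.3  0.1  0.2  0.1 -0.4]
bore c [441.04812514  87.01108652]
[409.87683638  90.25160826] 35.38509067717535 171.6312718802313
[415.08091317  89.08576537] 30.069354811325493 172.3858757054683
tool [ -2.55422039  -1.60899447 267.86984568]
```

View pics/v9.png

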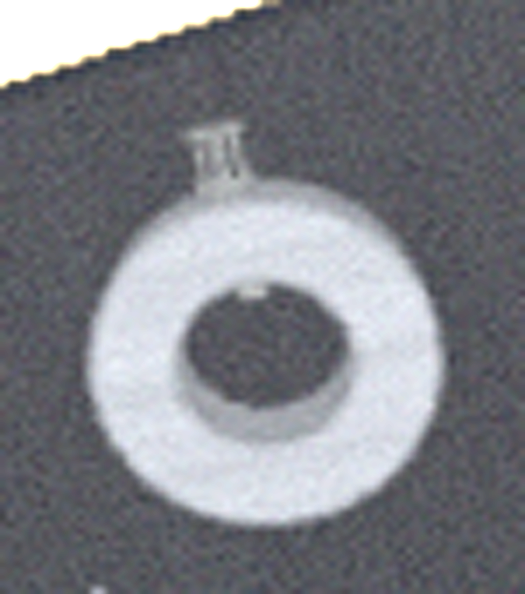

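Run:
```python
from h import *
pr=pose()
px=lambda p:np.array([280+(p[0]-3)/7,130+(p[1]-3)/6.6])
ang=lambda v:np.degrees(np.arctan2(v[1],v[0]))
c=np.array([444.9,85.1])
H=[atz('wrist',px(p),z,pr)[:2] for p,z in [((214,132),19),((222,182),19),((253,290),18)]]
for h in H: print(h.round(1),np.hypot(*(h-c)).round(1),ang(h-c).round(1))
print(ang(H[0]-H[2]),ang(H[1]-H[2]))
P=np.array([atz('wrist',px(p),29,pr)[:2] for p in [(88,360),(445,355),(265,524),(130,470),(395,470)]])
from scipy.optimize import least_squares
res=least_squares(lambda c:[np.hypot(*(p-c))-26 for p in P],[443,88]); print(res.x,res.fun.round(1),pr[1].T@(np.r_[res.x,0]-pr[0]))
```

```text
[409.4  90.7] 35.9 171.1
[417.2  88.9] 27.9 172.1
[435.2  86.9] 9.8 169.2
171.81962057954865 173.76222512699465
[444.84531699  85.22799127] [-0.1  0.4 -0.   0.3 -0.2] [ -2.47208463  -1.50494479 267.86983473]
```

Collar centre is near (444.5, 85.5), with the screw at about 172°. I'll align, descend and grip.

play_rows(
  targets=[
    [-0.002, -0.001, 0.02, -0.02],
    [-0.002, -0.001, 0.06, -0.035],
    [-0.002, -0.001, 0.11, -0.035],
    [-0.002, -0.001, 0.15, -0.035],
    [-0.002, -0.001, 0.18, -0.035],
    [-0.002, -0.001, 0.191, -0.035],
    [-0.002, -0.001, 0.191, -0.035],
    [-0.002, -0.001, 0.191, -0.035],
  ],
  jaw=0.8,
)

```text
t: 9.05
ee_pos: [445.0, 85.9, 77.8]
tcp_rot: [180.0, 0.1, 171.8]
force: [-0.5, 0.9, 0.1]
grip_width: 68.3
finger_force: 0.0
```

play_rows(
  targets=[
    [0, 0, 0, 0],
    [0, 0, 0, 0],
    [0, 0, 0, 0],
    [0, 0, 0, 0],
    [0, 0, 0, 0],
    [0, 0, 0, 0],
  ],
  jaw=0,
  newtons=40,
)

```text
t: 9.65
ee_pos: [445.1, 85.9, 78.4]
tcp_rot: [180.0, 0.2, 171.8]
force: [-0.9, -0.1, 7.2]
grip_width: 51.4
finger_force: 40.9
```

play_rows(
  targets=[
    [0, 0, -0.03, 0],
    [0, 0, -0.08, 0],
    [0, 0, -0.13, 0.01],
    [-0.02, -0.04, -0.13, 0.02],
    [-0.04, -0.08, -0.13, 0.028],
    [-0.06, -0.12, -0.13, 0.028],
    [-0.08, -0.16, -0.13, 0.028],
    [-0.1, -0.2, -0.13, 0.028],
    [-0.115, -0.23, -0.13, 0.028],
    [-0.121, -0.2435, -0.13, 0.028],
    [-0.121, -0.2435, -0.13, 0.028],
    [-0.121, -0.2435, -0.13, 0.028],
  ],
)

```text
t: 10.85
ee_pos: [529.2, -171.6, 207.2]
tcp_rot: [180.0, -0.0, 161.7]
force: [0.2, -0.0, -2.5]
grip_width: 51.1
finger_force: 44.6
```

play_rows(
  targets=[
    [0, 0, 0, 0],
    [0, 0, 0, 0],
    [0, 0, 0, 0],
  ],
)

```text
t: 11.15
ee_pos: [529.7, -171.5, 207.1]
tcp_rot: [-180.0, 0.0, 161.8]
force: [-0.1, 0.1, -2.0]
grip_width: 50.9
finger_force: 44.6
```

Run:
```python
from h import *
im,pr=shot('wrist','w5.png'); s=pr[2]; print(s['t'],s['ee_pos'],s['tcp_rot'],s['force'],s['grip_width'],abs(s['qd']).max())
cz=s['ee_pos'][2]-62
spots('wrist',{'collar_mid':cz,'screw_head':cz,'shaft_seat':62,'stand':0},pr)
cv2.imwrite('pics/v10.png',cv2.resize(np.clip(im[80:300,190:450,::-1]*1.6,0,255).astype('uint8'),None,fx=2.7,fy=2.7,interpolation=2))
```

```text
11.15 [ 529.67063202 -171.53795683  207.08307733] [-1.79997392e+02  5.79837770e-03  1.61800698e+02] [-0.12611307  0.06896617 -1.9971295 ] 50.92541150058393 0.3013790935425528
wrist collar_mid 0.68 [314.9 264.8] [ 528.9 -174.2  145.1]
wrist screw_head 0.69 [318.2 199.3] [ 498.5 -162.5  145.1]
wrist shaft_seat 0.74 [317.1 212.3] [ 530.2 -173.5   62. ]
wrist shaft_seat 0.74 [456.7 311.6] [663.3 -82.1  62. ]
wrist shaft_seat 0.3 [318.6 268.3] [ 574.6 -187.    62. ]
wrist stand 0.98 [614.2  40.5] [455.5 257.2   0. ]
wrist stand 0.88 [320.2 187.5] [ 527.7 -169.8    0. ]
wrist stand 0.15 [317.1 264.6] [ 602.3 -197.3    0. ]
```

View pics/v10.png

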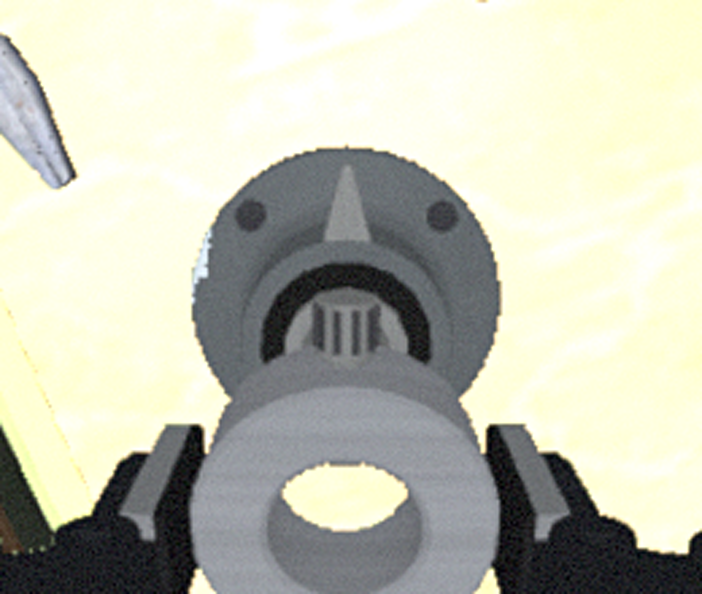

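Run:
```python
from h import *
from scipy.optimize import least_squares
pr=pose()
px=lambda p:np.array([190+(p[0]-.85)/2.7,80+(p[1]-.85)/2.7])
def fit(G):
    pts=[(Rr,atz('wrist',px(p),z,pr)[:2]) for z,Rr,L in G for p in L]
    q=least_squares(lambda c:[np.hypot(*(p-c))-Rr for Rr,p in pts],[529,-172]); return q.x,q.fun.round(1)
A=fit([(12,52,[(192,290),(500,290),(347,148),(222,210),(472,212)]),(55,30,[(348,240),(243,320),(452,320)]),(62,17,[(285,345),(409,345)])])
z=pr[0][2]-49
B=fit([(z,26,[(190,520),(499,520),(345,386),(225,435),(465,435)])])
B2=fit([(z,13,[(268,530),(422,530),(345,461)])])
t=lambda c:(pr[1].T@(np.r_[c,0]-pr[0]))[:2].round(2)
for n,q in (('stand',A),('collar',B),('bore',B2)): print(n,q[0].round(2),q[1],'tool',t(q[0]))
print('prior axis tool',t([530.1,-172.4]))
ang=lambda v:np.degrees(np.arctan2(v[1],v[0]))
tip=atz('wrist',px((346.5,166)),54,pr)[:2]; print('pointer',ang(tip-A[0]),np.hypot(*(tip-A[0])))
s=atz('wrist',px((347,295)),z-13+5,pr)[:2]; print('screw',ang(s-B[0]),np.hypot(*(s-B[0])))
```

```text
stand [ 529.78 -173.23] [-0.7 -1.   0.3 -0.3 -0.5  0.4 -0.1  0.2 -0.   0. ] tool [-0.38 -0.94]
collar [ 529.22 -173.7 ] [-0.6 -0.6  0.2 -0.1 -0. ] tool [ 0.01 -1.57]
bore [ 528.62 -173.45] [-0.4 -0.4  0. ] tool [ 0.65 -1.51]
prior axis tool [-0.42 -0.06]
pointer 161.84712686242835 50.329413594037284
screw 161.16666673509215 38.396253794766395
```

In the last picture, pointer, screw and collar line up in one column (crop x≈346). The collar is under 1 mm off the shaft axis. I'll lower it gently.

play_rows(
  targets=[
    [-0.0005, 0.0004, 0.005, 0],
    [-0.0005, 0.0004, 0.012, 0],
    [-0.0005, 0.0004, 0.018, 0],
    [-0.0005, 0.0004, 0.022, 0],
    [-0.0005, 0.0004, 0.026, 0],
    [-0.0005, 0.0004, 0.03, 0],
    [-0.0005, 0.0004, 0.03, 0],
    [-0.0005, 0.0004, 0.03, 0],
  ],
  jaw=0,
)

```text
t: 12.2
ee_pos: [530.2, -172.0, 176.7]
tcp_rot: [180.0, -0.0, 161.7]
force: [-0.6, 2.1, -3.7]
grip_width: 51.1
finger_force: 44.4
```

play_rows(
  targets=[
    [0, 0, 0.006, 0],
    [0, 0, 0.012, 0],
    [0, 0, 0.018, 0],
    [0, 0, 0.024, 0],
    [0, 0, 0.03, 0],
    [0, 0, 0.034, 0],
    [0, 0, 0.034, 0],
    [0, 0, 0.034, 0],
  ],
)

```text
t: 13.0
ee_pos: [530.0, -172.0, 142.3]
tcp_rot: [180.0, -0.1, 161.7]
force: [-3.8, 3.0, -4.4]
grip_width: 51.1
finger_force: 44.3
```

Free so far, with about 5 mm to go. I'll press gently onto the shoulder.

play_rows(
  targets=[
    [0, 0, 0.002, 0],
    [0, 0, 0.004, 0],
    [0, 0, 0.006, 0],
    [0, 0, 0.007, 0],
    [0, 0, 0.007, 0],
    [0, 0, 0.007, 0],
  ],
)

```text
t: 13.6
ee_pos: [530.0, -171.9, 137.4]
tcp_rot: [-180.0, 0.0, 161.7]
force: [-9.7, 6.4, 16.2]
grip_width: 51.0
finger_force: 46.7
```

play_rows(
  targets=[
    [0, 0, 0.001, 0],
    [0, 0, 0.001, 0],
    [0, 0, 0.001, 0],
  ],
)

```text
t: 13.9
ee_pos: [530.0, -171.9, 137.3]
tcp_rot: [-180.0, 0.0, 161.8]
force: [-13.7, 7.7, 27.3]
grip_width: 51.3
finger_force: 48.0
```

Run:
```python
from h import *
s=sensors.sense(); print(s['t'],s['ee_pos'],s['tcp_rot'],s['force'],s['torque'],s['grip_width'])
exp=np.array([530.2,-172.3,75]); 
for c in ['wrist','scene','top']:
    im,pr=shot(c,c+'_f.png'); print(c,'expected collar_mid',proj(c,exp,pr).round(1),'screw',proj(c,exp+32*np.array([np.cos(np.radians(161.8)),np.sin(np.radians(161.8)),0]),pr).round(1))
    for t in ['collar_mid','screw_head','spacer_mid','marker']: print(' ',t,[(round(d['p'],2),(np.array(d['centre'])*[640,400]).round(1).tolist()) for d in cams.spot_point(c,t)[:2]])
```

```text
13.9 [ 530.00943351 -171.93270987  137.28257201] [-1.79987621e+02  4.78403973e-02  1.61750189e+02] [-13.65312644   7.66203883  27.3268369 ] [1.21867142 2.0902652  0.04546808] 51.287279841793705
wrist expected collar_mid [320.1 264.7] screw [320.2 200.6]
  collar_mid [(0.85, [316.0, 266.3])]
  screw_head [(0.81, [317.2, 202.4])]
  spacer_mid [(0.77, [595.1, 133.2])]
  marker [(0.95, [295.0, 16.7]), (0.73, [317.0, 264.9])]
scene expected collar_mid [405.6 181.6] screw [413.7 188.5]
  collar_mid [(0.62, [404.2, 179.5])]
  screw_head [(0.55, [413.1, 190.2])]
  spacer_mid [(0.91, [313.1, 249.5]), (0.74, [399.6, 213.8])]
  marker [(0.78, [443.5, 244.2])]
top expected collar_mid [400.5 227.2] screw [396.4 239.9]
  collar_mid []
  screw_head [(0.74, [351.0, 150.6])]
  spacer_mid []
  marker []
```

```bash
python3 -c "
from h import *
print(r.job_done())"
```

```text
the job is handed in; nothing more can be done
None
```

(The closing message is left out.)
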